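# Put the carving gouge away in its case

## Task

Put the gouge away: press the red catch on the front of the case and let the sprung lid fly up by itself, with nothing in its way, then lay the gouge down in the case (do not drop it in) with the handle in the wide cradle and the shank in the narrow one. Then push the lid down until the catch holds it shut, and leave the brush, phone and wooden panel where they lie.

Things in the scene. Friction and masses are not known exactly. Their poses are not given: they have to be found in the camera images.
- case: Grey plastic case, green lid, fixed to the bench. Shell 150 (x) by 250 (y) by 46 mm high, walls and floor 5 mm. Origin: centre of its underside, on the bench; +z up; -x is the front, with the red catch; the lid hinges on the rear rim at x +75, z +46 mm. Inside, besides the two black cradles, two slip stones lie flat at x +50 mm, tops 15 mm above the bench.
- cradle (a point): Rest place of the gouge's origin (x -15, y -10, z +38 mm in the case, whose axes it shares), over two open 90 degree V cradles in line along y: the wide one, 22 mm long, V 42 mm across, top 39 mm above the bench, at case y +75; the narrow one, 14 mm long, V 28 mm across, top 46 mm up, at y -40 mm. Laid right, the gouge's axis is level along the case's y, edge to -y.
- lid (a joint): Green lid, 150 by 250 mm, 26 mm deep, 0.18 kg. Angle in rad about the hinge on the case's rear rim: 0 shut, 1.45 (its stop) open, almost upright. A damped spring always drives it open (about 1 s) and holds it up; it takes 1 to 3 N at the front edge to push it back down. Shut, its top is 72 mm above the bench. Held by the catch it reads about 0.008.
- lid_edge (a point): Middle of the lid's free (front) edge on its flat outer face: 150 mm from the hinge line along the lid and 26 mm out from it; 72 mm above the bench shut, 198 mm open. Moves with the lid.
- catch (a joint): Red sprung rocker catch, middle of the case's front. Angle in rad: 0 home, 0.35 stop. Pressing its paddle down swings its hook off the steel keeper bar on the lid's front; the lid goes at about 0.2 rad (8 mm at the press point, 2 to 3 N). Let go, it springs home. Pushing the lid's front right down to its stop, with 5 to 15 N near the front edge, snaps the hook over the bar again.
- paddle (a point): Middle of the press area on top of the catch's red paddle (44 mm wide in y, reaching 68 mm out from the case's front): 50 mm in front of the case's front face and 36 mm above the bench. Moves with the catch; its axes are the case's when the catch is home.
- gouge: Carving gouge, 200 mm long, 0.14 kg, lying on the bench. Octagonal wooden handle 28 mm over flats from x -110 to -14 mm, brass ferrule, steel shank 9 mm thick, 20 mm wide blade ending at x +90 mm. Origin: on its axis where the shank leaves the ferrule, 14 mm above the bench as it lies on a flat of the handle; +x along the axis to the edge. Centre of mass near x -26 mm.
- gouge_tip (a point): Cutting edge of the gouge, on its axis, 90 mm from the gouge's origin.
- brush: Loose flat dusting brush lying on the bench, 203 by 78 by 23 mm, black handle, pale bristles. Origin under its middle, +x towards the bristles.
- phone: Loose smartphone lying flat, 160 by 76 by 10 mm. Origin: centre of its underside, long side along x.
- blank: Loose pale wooden relief panel with a leaf drawn on it, 150 by 110 by 22 mm, lying flat. Origin: centre of its underside, long side along x.
Not all that is in view belongs to the job. Of the things like the gouge, leave any that is blue; of the rest the smaller one is meant.

How it is judged:
On the way, in this order (a step that is already met when the one before it is completed fails the run):
1. the catch's paddle is pressed down (value of joint catch above 0.12 rad).
2. the lid has sprung fully open and nothing of the robot touches it (value of joint lid above 1.38 rad and contact force between each of the arm, the fingers and lid below 0.1 N), for 0.2 s.
3. the gouge lies let go in its two cradles, handle in the wide one (horizontal distance between gouge and cradle below 0.014 m and x of gouge in the frame of case between -0.02 and -0.01 m and z of gouge in the frame of case between 0.034 and 0.042 m and angle between the x axis of gouge and the y axis of case, either way round below 0.06 rad and y of gouge_tip in the frame of case below -0.08 m and contact force between the fingers and gouge below 0.1 N and linear speed of gouge below 0.03 m/s and value of joint lid above 1.2 rad), for 0.3 s.
At the end, for the whole second after the job is handed in: The gouge lies at rest, let go, in both cradles: within 14 mm of its place, 5 mm across, 4 mm in height and 0.06 rad, edge at the narrow cradle. Lid shut (below 0.03 rad), held by the catch (below 0.05 rad). Brush, phone and panel within 30 mm of where they lay (horizontal distance between gouge and cradle below 0.014 m and x of gouge in the frame of case between -0.02 and -0.01 m and z of gouge in the frame of case between 0.034 and 0.042 m and angle between the x axis of gouge and the y axis of case, either way round below 0.06 rad and y of gouge_tip in the frame of case below -0.08 m and contact force between the fingers and gouge below 0.1 N and linear speed of gouge below 0.03 m/s and value of joint lid below 0.03 rad and value of joint catch below 0.05 rad and distance of each of brush, phone, blank from where it was at the start of the episode below 0.03 m); the robot touches nothing.
It fails at once if the robot touches the lid while it springs open, before the gouge is in the case (velocity of joint lid above 0.15 rad/s and value of joint lid above 0.03 rad and not (x of gouge in the frame of case between -0.07 and 0.07 m and y of gouge in the frame of case between -0.11 and 0.11 m and z of gouge in the frame of case below 0.055 m) and contact force between any of the fingers, the arm and lid above 0.5 N).
It fails at once if the gouge is dropped: it moves faster than 0.35 m/s inside the case, lower than 17 mm above its rest (x of gouge in the frame of case between -0.07 and 0.07 m and y of gouge in the frame of case between -0.11 and 0.11 m and z of gouge in the frame of case below 0.055 m and linear speed of gouge above 0.35 m/s).
It fails at once if the brush is pushed more than 30 mm from where it lay (distance of brush from where it was at the start of the episode above 0.03 m).
It fails at once if the phone is pushed more than 30 mm from where it lay (distance of phone from where it was at the start of the episode above 0.03 m).
It fails at once if the wooden panel is pushed more than 30 mm from where it lay (distance of blank from where it was at the start of the episode above 0.03 m).
It also fails if it takes over 64 s, if anything falls off the work surface, if the arm or the gripper's body presses on something with over 40 N, if the wrist force passes 120 N, or if a joint passes its speed limit or range.

## Robot

A 6-joint arm with a two-finger parallel gripper is mounted at the origin on the work surface. World frame = base frame: x ahead of the robot, y to its left, z up, the work surface at z = 0. Lengths are in m, angles in rad, forces in N, time in s.
With the tool pointing down it reaches from about 0.325 to 0.775 m from the base axis. Payload 5.5 kg.
Tool frame: the origin (TCP) lies where the fingers leave the gripper's body, on its centre line; the fingertips stand 80 mm ahead of it and the grasp point (between the pads) lies 61 mm ahead of it; z points along the fingers, y is the direction in which the jaws open and shut (so a half turn about z gives the same grasp; the last joint's range is limited). The gripper opens to 88 mm and grips with 3 to 60 N. Pads are 20 mm wide; open, the fingers measure 115 mm over their backs; the gripper's body (75 mm by 178 mm) begins 61 mm behind the grasp point.
Start: joints at [-1.349, 0.091, 1.231, -0, 1.82, -0.057], TCP at [0.165, -0.577, 0.303] pointing down, gripper open.
Joint ranges: [-2.87, 2.87], [-0.86, 2.18], [0.17, 2.46], [-1.51, 4.65], [0.06, 2.69], [-2.65, 2.65]. Speed limits (rad/s): [2.57, 2.57, 3.01, 3.14, 3.14, 3.14].

## Interface

Orientations are given as a rotation vector (axis times angle).
In Python, from bench import ctrl gives the robot as it stands.
- The arm moves only by the shell command python3 -m crank 'ROWS' [OPENING] [FORCE]. ROWS is JSON, a list of rows, each a list of 2 entries, a list of its own where there are three numbers: the shift along the tool's x, y, z in mm, then the turn about the tool's z in degrees. A call has 1 to 10 rows; each row is the pose to reach, as a shift and turn from the pose commanded when the call began, along the tool's axes at that moment; what a row does not reach only later rows make up. A row lasts 1/12 s, in which the tool goes at most 41.7 mm and 7.16 degrees, less where a joint would pass 70% of its speed; a pose out of reach is approached as far as the arm can. A call with a gripper value outside its range is refused whole. OPENING is the finger opening in mm, from 0 to 87.8, set as the call begins (- or left out, the last holds). The fingers move at their own pace and stop on an object; FORCE is the grip in N (left out, the last holds). Time passes only in rows, so rows that repeat a pose let the fingers close. It gives the time, the measured TCP pose, the force and the opening at its end, in the units of the state.
- ctrl.get_state(): the state, without advancing time (a new reading comes with each control period).
- ctrl.get_image(name): name is "side" or "top"; returns the picture (400x640x3 uint8, red, green, blue); there is no depth.
- ctrl.camera_info(name): a dict with "K" (3x3 intrinsics, pixels), "D" ([k1, k2, p1, p2, k3] as OpenCV has them; the pictures are not rectified), "camera_from_world" (4x4, takes a point from world to camera coordinates). Camera axes: x right, y up, looking along -z (the intrinsics and any distortion apply to the point x, -y, -z); pixel columns grow to the right and rows downward; lengths in m; the calibration is good to about 2 mm. A picture is of the moment at which its call begins. camera_info takes no time and is no camera call.
- ctrl.hand_in(): hands the job in, once; it reports no verdict.
The state is a dict: "t": time; "q": joint angles; "qd": joint speeds; "tau": joint torques, N m; "ee_pos": TCP position; "orientation": TCP orientation; "contact_force": force on the tool from outside, world axes, zero at the start; "moment": the same for the moment, N m; "finger_gap": finger opening in m.
Only numpy, scipy, OpenCV 4.12 (cv2) and the standard library are available. Lean on these libraries where they do the work, as an engineer would, in place of code of your own. Each camera call takes 0.05 s, during which the arm holds its last target.

## Working session

There is one attempt and no reset: what is moved stays moved. The work goes in short steps, Python scripts to look and compute and a shell command to move; the robot and the scene stay as the last step left them, time stands still between calls to the robot, and variables do not carry over. Pictures are saved under pics/ and viewed, and the job is handed in when it is done.

```bash
ls; mkdir -p pics; python3 - <<'E'
from bench import ctrl
import cv2
s=ctrl.get_state()
for k,v in s.items(): print(k,v)
for n in ("side","top"):
    im=ctrl.get_image(n); cv2.imwrite(f"pics/{n}0.png",im[:,:,::-1])
    i=ctrl.camera_info(n); print(n,i)
E
```

```text
pics
t 0.0
q [-1.34867521e+00  9.18467768e-02  1.23190193e+00  2.10802353e-06
  1.81979305e+00 -5.67378719e-02]
qd [-0.00034379 -0.00038881  0.00044392 -0.00055823 -0.00062301  0.0007154 ]
tau [ 7.99873287e-04 -4.46457160e+01 -4.06439137e+01  6.98792771e-02
  2.93044921e-02 -1.39357285e-04]
ee_pos [ 0.16509982 -0.57668479  0.3015049 ]
orientation [-3.10918101e+00 -4.36343620e-01  2.49530739e-04]
contact_force [-0.59495631  0.35156987  0.45581072]
moment [-0.00054194 -0.00942254 -0.0516339 ]
finger_gap 0.08801857192115194
side {'K': array([[464.67416755,   0.        , 319.42724019],
       [  0.        , 464.67416755, 203.92328275],
       [  0.        ,   0.        ,   1.        ]]), 'D': array([-0.12280224,  0.        ,  0.        ,  0.        ,  0.        ]), 'camera_from_world': array([[-0.71447783, -0.69963813, -0.00528304,  0.24926795],
       [ 0.38578683, -0.40024641,  0.83124685, -0.26495181],
       [-0.58368651,  0.59186932,  0.55587837, -1.20155547],
       [ 0.        ,  0.        ,  0.        ,  1.        ]])}
top {'K': array([[421.94711153,   0.        , 319.08715979],
       [  0.        , 421.94711153, 194.70048928],
       [  0.        ,   0.        ,   1.        ]]), 'D': array([-0.02681414,  0.        ,  0.        ,  0.        ,  0.        ]), 'camera_from_world': array([[ 2.07259578e-02, -9.99779656e-01,  3.32765471e-03,
        -1.20669728e-01],
       [ 9.77752556e-01,  2.09639970e-02,  2.08711406e-01,
        -4.64553671e-01],
       [-2.08735178e-01, -1.07212088e-03,  9.77971613e-01,
        -1.45987519e+00],
       [ 0.00000000e+00,  0.00000000e+00,  0.00000000e+00,
         1.00000000e+00]])}
```

View pics/top0.png

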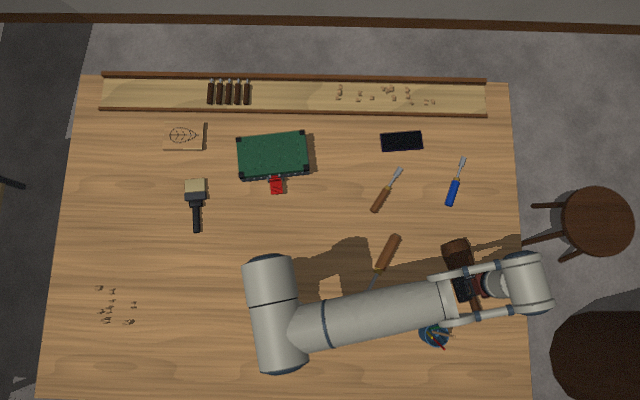

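View pics/side0.png

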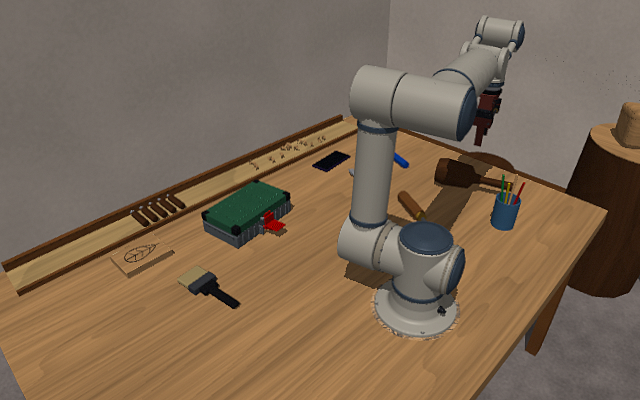

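The top view shows the case at about (274,155) with its red catch at (276,186). The smaller brown gouge runs from its handle at (378,203) to its blade at (400,170). The larger brown one is at (387,250), the blue one at (455,180), the phone at (401,141), the panel at (185,136) and the brush at (196,205).

```bash
cat > h.py <<'E'
import numpy as np, cv2
from bench import ctrl
from scipy.spatial.transform import Rotation as R
def cam(n):
    i=ctrl.camera_info(n); return np.array(i["K"]),np.array(i["D"]),np.array(i["camera_from_world"])
def ray(n,px):
    K,D,T=cam(n); p=cv2.undistortPoints(np.array(px,float).reshape(-1,1,2),K,D).reshape(-1,2)
    d=np.c_[p[:,0],-p[:,1],-np.ones(len(p))]@T[:3,:3]; return -T[:3,:3].T@T[:3,3],d
def plane(n,px,z):
    o,d=ray(n,px); return o+d*((z-o[2])/d[:,2])[:,None]
def proj(n,P):
    K,D,T=cam(n); c=np.atleast_2d(P)@T[:3,:3].T+T[:3,3]
    return cv2.projectPoints((c*[1,-1,-1]).astype(float),np.zeros(3),np.zeros(3),K,D)[0].reshape(-1,2)
def img(n,f):
    im=ctrl.get_image(n)[:,:,::-1].copy(); cv2.imwrite(f,im); return im
def zoom(im,x0,y0,x1,y1,s,f):
    cv2.imwrite(f,cv2.resize(im[y0:y1,x0:x1],None,fx=s,fy=s,interpolation=cv2.INTER_CUBIC))
def tri(a,b):
    oa,da=ray("top",a);ob,db=ray("side",b);da=da[0]/np.linalg.norm(da[0]);db=db[0]/np.linalg.norm(db[0])
    A=np.c_[da,-db];s=np.linalg.lstsq(A,ob-oa,rcond=None)[0];p,q=oa+s[0]*da,ob+s[1]*db
    return (p+q)/2,np.linalg.norm(p-q)
def st():
    s=ctrl.get_state();r=R.from_rotvec(s["orientation"]);return s,r.as_matrix()
E
python3 - <<'E'
from h import *
im=cv2.imread("pics/top0.png"); si=cv2.imread("pics/side0.png")
zoom(im,225,120,325,200,8,"pics/c0.png"); zoom(im,360,120,480,220,6,"pics/g0.png")
zoom(si,195,170,305,250,7,"pics/c1.png")
s,M=st();print(M.round(3))
E
```

```text
[[ 0.961  0.275 -0.   ]
 [ 0.275 -0.961  0.002]
 [ 0.    -0.002 -1.   ]]
```

View pics/c0.png

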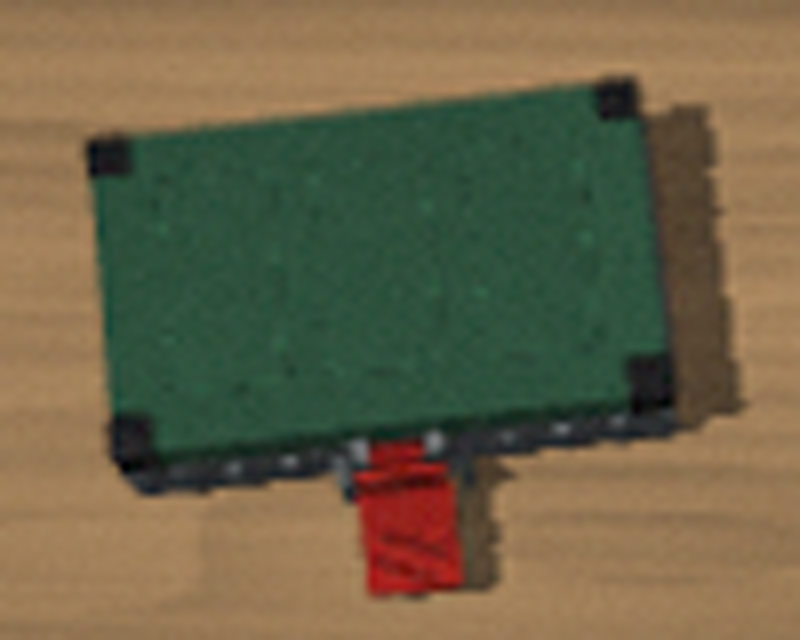

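View pics/g0.png

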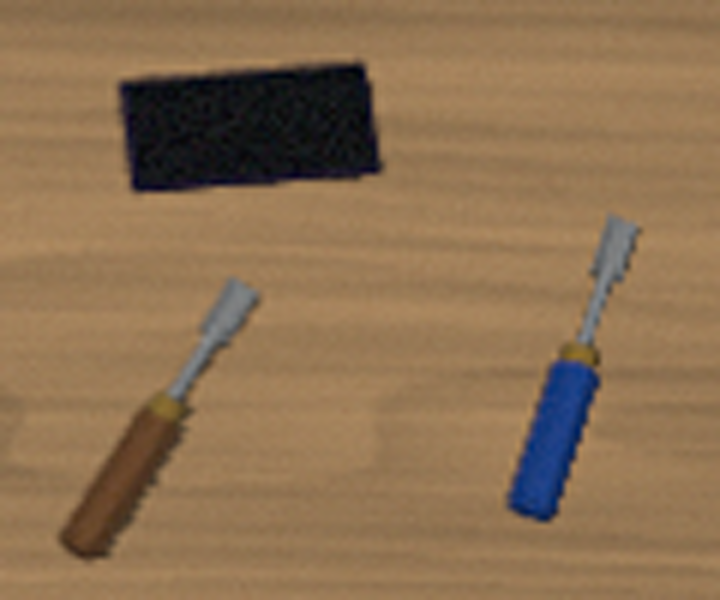

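View pics/c1.png

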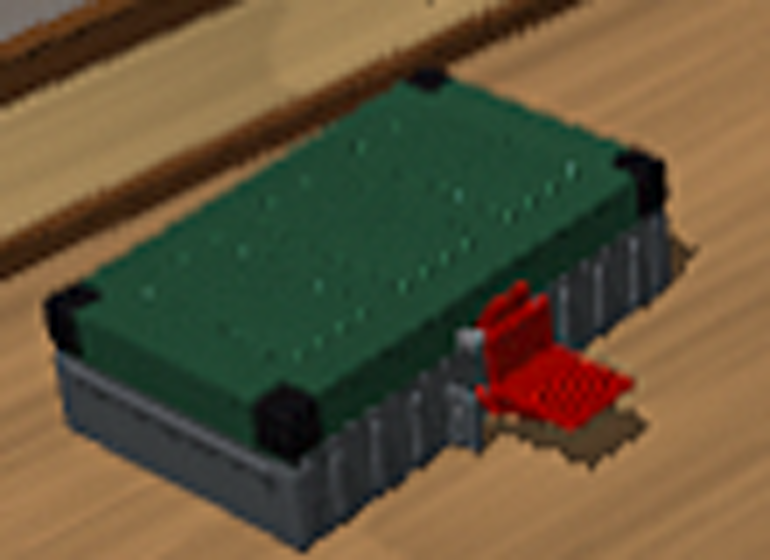

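```bash
python3 - <<'E'
from h import *
u=lambda z,o,s:(np.array(z,float)+.5)/s-.5+np.array(o)
c=plane("top",u([(88,138),(634,76),(674,404),(112,460)],(225,120),8),.072)
print(c.round(4)); L=lambda a,b:np.linalg.norm(c[a]-c[b])
print([round(L(*k),4) for k in((0,1),(1,2),(2,3),(3,0))])
m=c.mean(0)
y=(c[0]-c[1]+c[3]-c[2])[:2]; x=(c[0]-c[3]+c[1]-c[2])[:2]
print("centre",m, "yaw",np.degrees(np.arctan2(-y[0],y[1])),np.degrees(np.arctan2(x[1],x[0])))
c2=[plane("side",u(p,(195,170),7),.072)[0] for p in((48,300),(428,68),(664,158),(265,400))]
c2=np.array(c2);print("side",c2.round(4),c2.mean(0))
# red paddle
im=cv2.imread("pics/top0.png").astype(int)
r=(im[:,:,2]>120)&(im[:,:,1]<60)&(im[:,:,0]<60); r[:, :225]=0;r[:,325:]=0
n,l,s,ce=cv2.connectedComponentsWithStats(r.astype(np.uint8));print(s,ce)
e=plane("top",u([(370,592),(464,585)],(225,120),8),.034);print("paddle front",e)
# gouge
for nm,p in (("handle end",(84,547)),("ferrule front",(173,400)),("tip",(245,288))):
    print(nm,plane("top",u(p,(360,120),6),.014).round(4))
g=im
hs=cv2.cvtColor(cv2.imread("pics/top0.png"),cv2.COLOR_BGR2HSV)
print(hs[200,378],hs[190,374-14], hs[185,387])
E
```

```text
[[ 0.6705  0.1968  0.072 ]
 [ 0.7055 -0.0502  0.072 ]
 [ 0.5512 -0.0724  0.072 ]
 [ 0.5201  0.1766  0.072 ]]
[np.float64(0.2494), np.float64(0.1559), np.float64(0.2509), np.float64(0.1518)]
centre [0.61180679 0.06270919 0.072     ] yaw 7.587030281799705 7.9220321762486
side [[ 0.6685  0.198   0.072 ]
 [ 0.7028 -0.0476  0.072 ]
 [ 0.5573 -0.0722  0.072 ]
 [ 0.5381  0.1751  0.072 ]] [0.61665858 0.06334088 0.072     ]
[[     0      0    640    400 255844]
 [   272    176      6      2      7]
 [   270    178     10      2     10]
 [   270    181     13     13    139]] [[319.52659824 199.50823549]
 [274.14285714 176.14285714]
 [274.5        178.4       ]
 [276.0647482  187.03597122]]
paddle front [[0.47070744 0.06374257 0.034     ]
 [0.4748538  0.02139016 0.034     ]]
handle end [[ 0.4191 -0.3101  0.014 ]]
ferrule front [[ 0.5118 -0.3654  0.014 ]]
tip [[ 0.5841 -0.4111  0.014 ]]
[ 11 142 104] [ 16 113 145] [ 18 106 125]
```

Case: centre at about (0.613, 0.063), yaw about 7.8°. The lid measures about 250 × 153 mm, and the paddle front falls within 2 mm of where it should be. The gouge axis lies at about -31.5° and measures about 194 mm end to end, so it is the right one. Next I'll check the gripper body's shape, because the open lid will be close to it.

```bash
python3 - <<'E'
from h import *
im=cv2.imread("pics/top0.png"); si=cv2.imread("pics/side0.png")
zoom(im,410,225,570,345,5,"pics/h0.png"); zoom(si,440,10,540,160,4,"pics/h1.png")
s,M=st();p=s["ee_pos"]
for z in(0,.08,-.05,-.1): 
  for y in (-.089,0,.089): print(z,y,proj("side",p+M[:,2]*z+M[:,1]*y).round(0),proj("top",p+M[:,2]*z+M[:,1]*y).round(0))
E
```

```text
0 -0.089 [[479. 127.]] [[451. 291.]]
0 0 [[484. 117.]] [[480. 283.]]
0 0.089 [[490. 108.]] [[509. 275.]]
0.08 -0.089 [[474. 150.]] [[443. 291.]]
0.08 0 [[480. 140.]] [[470. 283.]]
0.08 0.089 [[485. 130.]] [[498. 275.]]
-0.05 -0.089 [[481. 112.]] [[457. 292.]]
-0.05 0 [[487. 103.]] [[487. 283.]]
-0.05 0.089 [[492.  94.]] [[517. 274.]]
-0.1 -0.089 [[484.  96.]] [[463. 292.]]
-0.1 0 [[490.  88.]] [[495. 283.]]
-0.1 0.089 [[495.  80.]] [[526. 274.]]
```

View pics/h1.png

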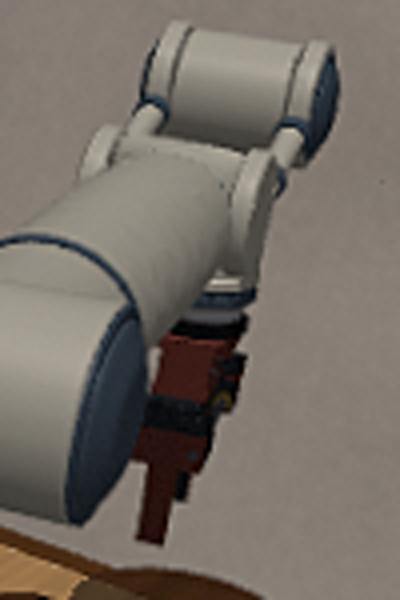

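View pics/h0.png

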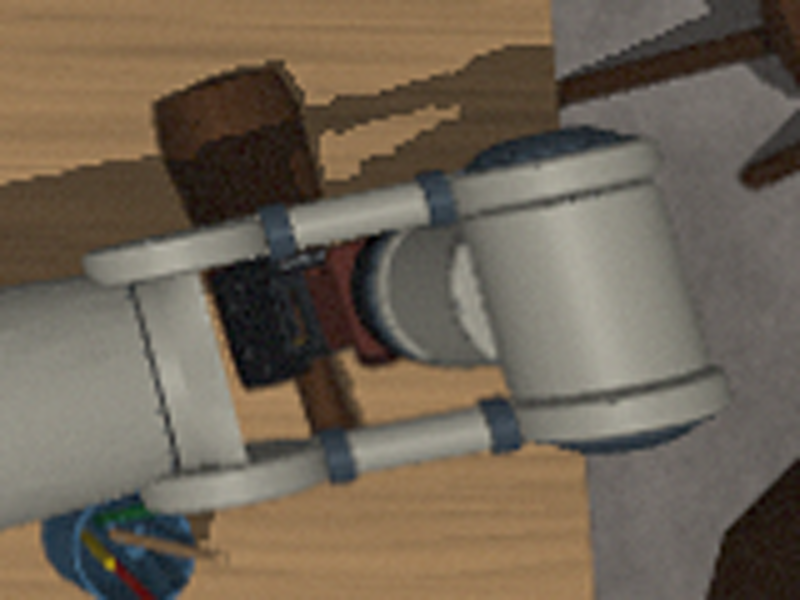

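Plan: the gripper's 178 mm side will run along the case's y for the press. I'll turn the wrist to the flipped yaw, 188°, which also suits the later pick and place. Target TCP xy is (0.486, 0.046), with the fingers shut.

```bash
python3 -m crank '[[[20,-21,0],-7],[[48,-51,0],-14],[[76,-81,0],-21],[[104,-110,0],-28],[[132,-140,0],-35],[[160,-170,0],-42],[[188,-200,0],-49],[[216,-230,0],-56],[[244,-260,0],-63],[[265,-282,0],-70]]' 0 20
```

```text
t: 0.93
ee_pos: [0.3429, -0.2301, 0.3025]
orientation: [-2.29, -2.15, -0.001]
contact_force: [-0.2, -0.2, -0.1]
finger_gap: 0.0247
```

```bash
cat > go.py <<'E'
import sys
from h import *
# usage: go.py X Y YAWdeg  -> tool-frame shift (mm) and turn to a TCP xy/tool-x yaw, from measured pose
X,Y,W=map(float,sys.argv[1:4]); s,M=st(); p=s["ee_pos"]
d=np.array([X-p[0],Y-p[1],0])
yaw=np.degrees(np.arctan2(M[1,0],M[0,0]))
t=(-(W-yaw)+180)%360-180
print("pos",p.round(4),"yaw",round(yaw,2),"shift",(M.T@d*1000).round(1),"turn",round(t,1),"tilt",M[2].round(4),"F",np.round(s["contact_force"],1),"gap",round(s["finger_gap"],4))
E
python3 go.py .486 .0456 187.8
```

```text
pos [ 0.3429 -0.2301  0.3025] yaw 86.38 shift [2.842e+02 1.255e+02 2.000e-01] turn -101.4 tilt [ 6.e-04  4.e-04 -1.e+00] F [-0.2 -0.2 -0.1] gap 0.0247
```

```bash
python3 -m crank '[[[28,12,0],-7],[[60,26,0],-14],[[92,40,0],-21],[[124,54,0],-28],[[156,69,0],-35],[[188,83,0],-42],[[220,97,0],-49],[[248,110,0],-56],[[270,119,0],-63],[[284,125,0],-70]]' && python3 -m crank '[[[0,0,0],-7],[[0,0,0],-14],[[0,0,0],-21],[[0,0,0],-28],[[0,0,0],-31.4],[[0,0,0],-31.4]]' && python3 go.py .486 .0456 187.8
```

```text
t: 1.77
ee_pos: [0.4874, 0.0441, 0.3018]
orientation: [-0.641, -3.074, -0.0]
contact_force: [0.5, 0.4, -0.3]
finger_gap: 0.0007
t: 2.27
ee_pos: [0.4868, 0.0418, 0.3021]
orientation: [0.205, -3.134, -0.0]
contact_force: [-0.3, 0.8, 0.2]
finger_gap: 0.0002
pos [0.4868 0.0418 0.3021] yaw -172.5 shift [0.3 3.9 0. ] turn -0.3 tilt [ 9.e-04  1.e-04 -1.e+00] F [-0.3  0.8  0.2] gap 0.0002
```

```bash
python3 -m crank '[[[0,2,20],0],[[0,4,50],0],[[0,4,85],0],[[0,4,120],0],[[0,4,150],0],[[0,4,165],0],[[0,4,165],0]]' && python3 go.py .486 .0456 187.8 && python3 - <<'E'
from h import *
im=img("top","pics/top1.png");si=img("side","pics/side1.png")
a=cv2.resize(im[100:230,200:360],None,fx=4,fy=4);b=cv2.resize(si[110:260,190:330],None,fx=3.4,fy=3.4)
cv2.imwrite("pics/p1a.png",a);cv2.imwrite("pics/p1b.png",b)
E
```

```text
t: 2.85
ee_pos: [0.484, 0.0456, 0.1325]
orientation: [0.198, -3.127, -0.001]
contact_force: [1.5, -0.0, -0.6]
finger_gap: 0.0003
pos [0.484  0.0456 0.1325] yaw -172.75 shift [-2.  -0.2 -0. ] turn -0.6 tilt [ 8.6e-03  9.0e-04 -1.0e+00] F [ 1.5 -0.  -0.6] gap 0.0003
```

View pics/p1a.png

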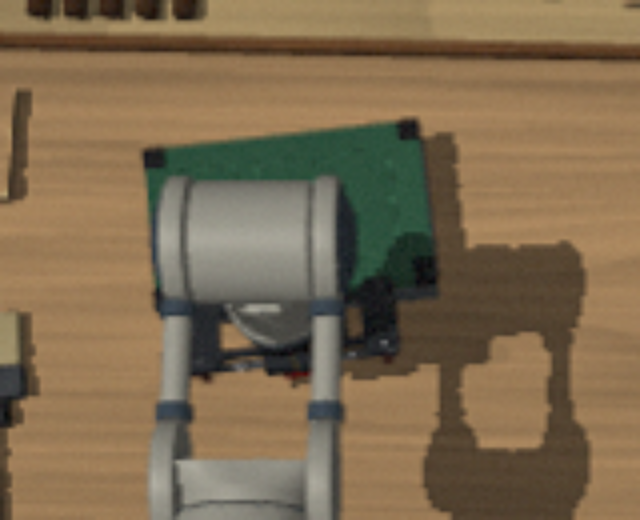

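View pics/p1b.png

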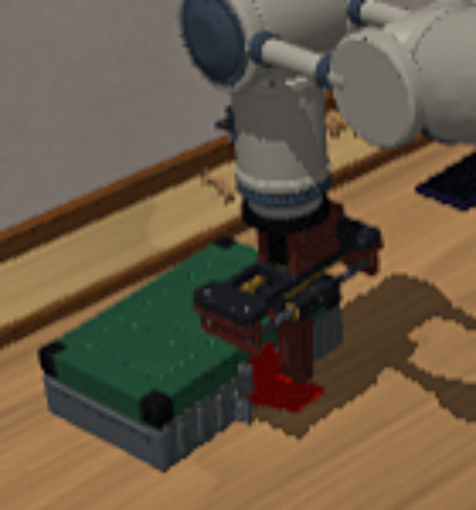

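View pics/side1.png

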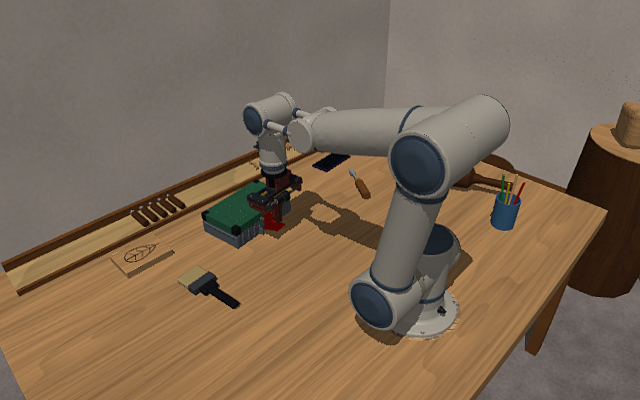

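The side view shows the closed fingers directly above the red paddle at about (275,225). The wide 178 mm part of the gripper is only a thin slab, with about 17 mm clearance in front of the lid. Pressing now.

```bash
python3 -m crank '[[[0,0,8],0],[[0,0,15],0],[[0,0,19],0],[[0,0,22],0],[[0,0,25],0],[[0,0,28],0],[[0,0,29],0],[[0,0,29],0]]' && python3 go.py .486 .0456 187.8 && python3 - <<'E'
from h import *
si=img("side","pics/side2.png")
cv2.imwrite("pics/p2b.png",cv2.resize(si[110:260,190:330],None,fx=3.4,fy=3.4))
E
```

```text
t: 3.62
ee_pos: [0.4861, 0.0456, 0.1085]
orientation: [0.202, -3.134, 0.0]
contact_force: [-4.4, -0.7, 3.7]
finger_gap: 0.0007
pos [0.4861 0.0456 0.1085] yaw -172.63 shift [0.1 0.  0. ] turn -0.4 tilt [ 1.e-03 -1.e-04 -1.e+00] F [-4.4 -0.7  3.7] gap 0.0007
```

View pics/p2b.png

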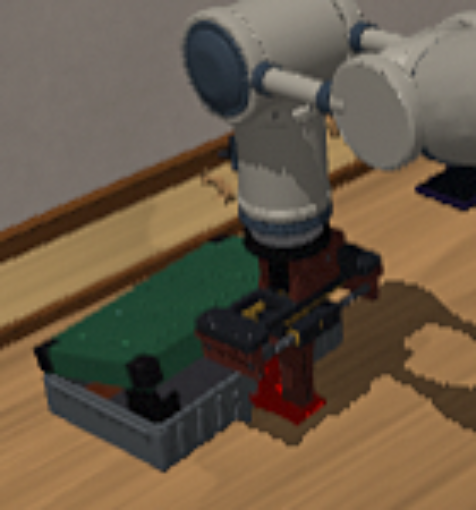

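The lid has released and is swinging up, clear of the gripper. I'll hold still until it is fully open.

```bash
python3 -m crank '[[[0,0,0],0],[[0,0,0],0],[[0,0,0],0],[[0,0,0],0],[[0,0,0],0],[[0,0,0],0],[[0,0,0],0],[[0,0,0],0],[[0,0,0],0],[[0,0,0],0]]' && python3 -m crank '[[[0,0,0],0],[[0,0,-5],0],[[0,0,-15],0],[[0,0,-35],0],[[0,0,-65],0],[[0,0,-100],0],[[0,0,-135],0],[[0,0,-160],0],[[0,0,-170],0],[[0,0,-170],0]]' && python3 - <<'E'
from h import *
si=img("side","pics/side3.png");im=img("top","pics/top3.png")
cv2.imwrite("pics/p3b.png",np.hstack([cv2.resize(si[80:260,190:330],(400,514)),cv2.resize(im[100:230,210:330],(400,433))[:433,:] if 0 else cv2.copyMakeBorder(cv2.resize(im[100:230,210:330],(390,422)),0,92,0,0,0)]))
E
```

```text
t: 4.5
ee_pos: [0.4864, 0.0457, 0.1086]
orientation: [0.202, -3.135, 0.0]
contact_force: [-5.2, -0.8, 5.0]
finger_gap: 0.0008
t: 5.33
ee_pos: [0.4874, 0.0458, 0.2822]
orientation: [-0.202, 3.128, -0.0]
contact_force: [-0.2, -0.5, -0.4]
finger_gap: 0.0002
```

View pics/p3b.png

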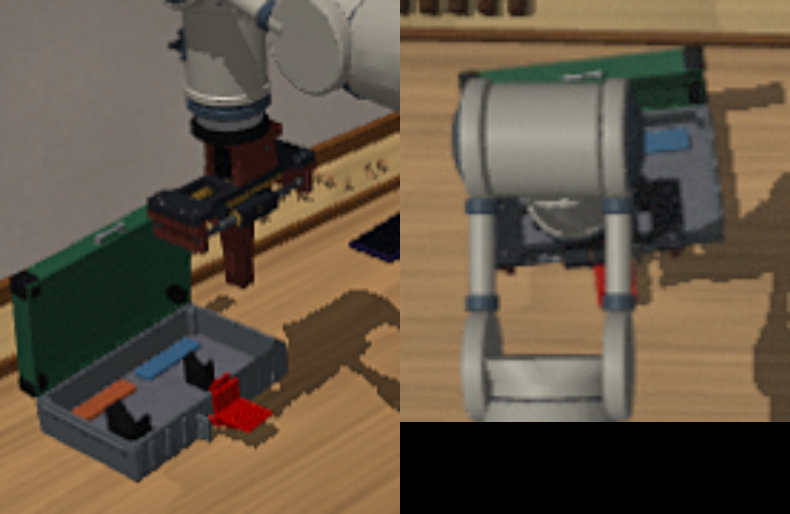

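The lid stands fully open and both black cradles and the two slip stones are visible. Next I'll refine the gouge axis with a mask.

```bash
python3 - <<'E'
from h import *
im=cv2.imread("pics/top0.png"); hs=cv2.cvtColor(im,cv2.COLOR_BGR2HSV).astype(int)
m=np.zeros(im.shape[:2],np.uint8); sub=hs[160:220,365:410]
brown=(sub[:,:,0]<15)&(sub[:,:,1]>125)&(sub[:,:,2]<135); steel=(sub[:,:,1]<60)
for nm,k in(("brown",brown),("steel",steel)):
    n,l,s,c=cv2.connectedComponentsWithStats(k.astype(np.uint8)); i=1+np.argmax(s[1:,4]); ys,xs=np.where(l==i)
    P=plane("top",np.c_[xs+365,ys+160],.016 if nm=="brown" else .014)[:,:2]
    mu=P.mean(0); w,v=np.linalg.eigh(np.cov((P-mu).T)); d=v[:,1]*np.sign(v[0,1]); t=(P-mu)@d
    print(nm,len(P),mu.round(4),"ang",np.degrees(np.arctan2(d[1],d[0])).round(2),"ext",t.min().round(4),t.max().round(4),"wid",np.ptp((P-mu)@v[:,0]).round(4))
E
python3 go.py .481 -.347 148.5
```

```text
brown 171 [ 0.4566 -0.3297] ang -31.86 ext -0.0485 0.0494 wid 0.0274
steel 92 [ 0.5551 -0.3921] ang -32.45 ext -0.0489 0.0366 wid 0.0202
pos [0.4864 0.0457 0.2775] yaw -172.63 shift [  55.8 -388.8   -0. ] turn 38.9 tilt [ 8.e-04  2.e-04 -1.e+00] F [-0.   0.1  0.1] gap 0.0006
```

```bash
python3 -m crank '[[[3,-18,-5],0],[[8,-54,-15],0],[[14,-94,-20],5],[[20,-134,-20],11],[[26,-174,-20],17],[[32,-214,-20],23],[[38,-254,-20],29],[[43,-294,-20],35],[[49,-332,-20],39.7],[[54,-364,-20],39.7]]' 60 20 && python3 -m crank '[[[0,0,0],0],[[0,0,0],0]]' && python3 go.py .480 -.3445 147.7; python3 - <<'E'
from h import *
im=img("top","pics/top4.png");si=img("side","pics/side4.png")
zoom(im,225,105,325,205,6,"pics/c4.png");zoom(si,190,130,310,250,5,"pics/c4s.png")
E
```

```text
t: 6.27
ee_pos: [0.4786, -0.3246, 0.2949]
orientation: [-0.882, -3.01, -0.002]
contact_force: [-0.6, 0.4, -0.6]
finger_gap: 0.059
t: 6.43
ee_pos: [0.4788, -0.3234, 0.2948]
orientation: [-0.877, -3.011, -0.004]
contact_force: [1.2, 0.1, 0.3]
finger_gap: 0.0602
pos [ 0.4788 -0.3234  0.2948] yaw 147.52 shift [-12.3 -17.1  -0.1] turn -0.2 tilt [ 5.8e-03  7.0e-04 -1.0e+00] F [1.2 0.1 0.3] gap 0.0602
```

View pics/c4.png

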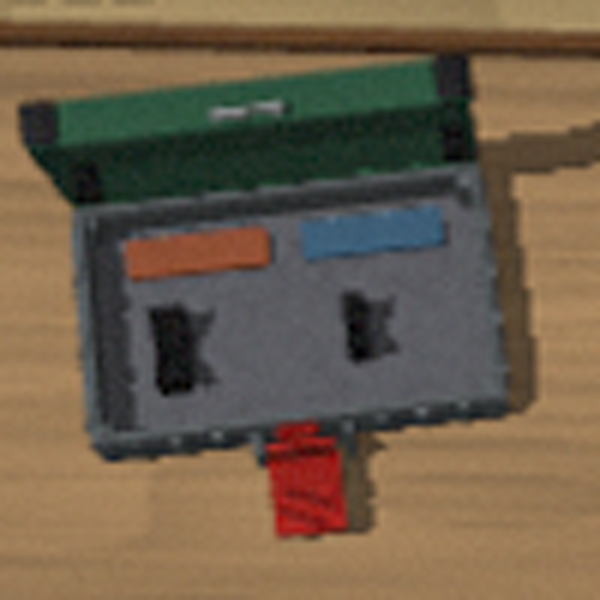

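View pics/c4s.png

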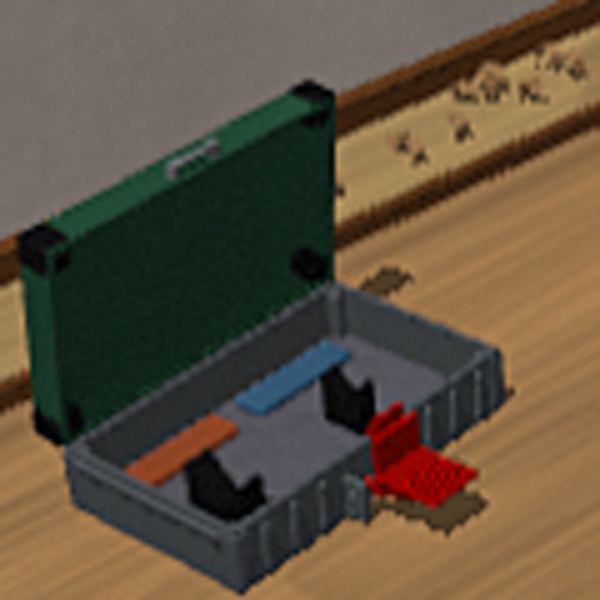

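```bash
python3 - <<'E'
from h import *
u=lambda z,o,s:(np.array(z,float)+.5)/s-.5+np.array(o)
o=(225,105)
w=plane("top",u((173,349),o,6),.039)[0];n=plane("top",u((358,327),o,6),.046)[0]
print("wide",w,"narrow",n,"dist",np.linalg.norm((w-n)[:2]),"yaw",np.degrees(np.arctan2(-(w-n)[0],(w-n)[1])))
c=plane("top",u([(75,210),(484,165),(508,408),(94,440)],o,6),.046);print(c.round(4),[np.linalg.norm(c[i]-c[i-1]).round(4) for i in range(4)],c.mean(0))
im=cv2.imread("pics/top4.png"); C=np.array([.613,.063]);a=np.radians(7.8);Rm=np.array([[np.cos(a),-np.sin(a)],[np.sin(a),np.cos(a)]])
def wp(x,y,z): return np.r_[C+Rm@[x,y],z]
P=[wp(-.015+sx*.021,.075+sy*.011,.039) for sx in(-1,1) for sy in(-1,1)]+[wp(-.015+sx*.014,-.04+sy*.007,.046) for sx in(-1,1) for sy in(-1,1)]+[wp(x,y,.046) for x in(-.075,.075) for y in(-.125,.125)]
z=cv2.resize(im[105:205,225:325],None,fx=8,fy=8,interpolation=cv2.INTER_CUBIC)
z=z[:600]
for q in proj("top",P): cv2.circle(z,tuple(((q-[225,105]+.5)*8-.5).round().astype(int)),3,(0,255,255),1)
cv2.imwrite("pics/c4o.png",z)
si=cv2.imread("pics/side4.png");z=cv2.resize(si[150:250,195:305],None,fx=6,fy=6,interpolation=cv2.INTER_CUBIC)
for q in proj("side",P): cv2.circle(z,tuple(((q-[195,150]+.5)*6-.5).round().astype(int)),3,(0,255,255),1)
cv2.imwrite("pics/c4so.png",z)
E
```

```text
wide [0.58361514 0.1320346  0.039     ] narrow [0.59787213 0.01904911 0.046     ] dist 0.11388144494430943 yaw 7.191817293856406
[[ 0.6691  0.196   0.046 ]
 [ 0.7037 -0.0547  0.046 ]
 [ 0.5489 -0.0735  0.046 ]
 [ 0.5236  0.1755  0.046 ]] [np.float64(0.1469), np.float64(0.2531), np.float64(0.1559), np.float64(0.2502)] [0.61131864 0.06081932 0.046     ]
```

View pics/c4o.png

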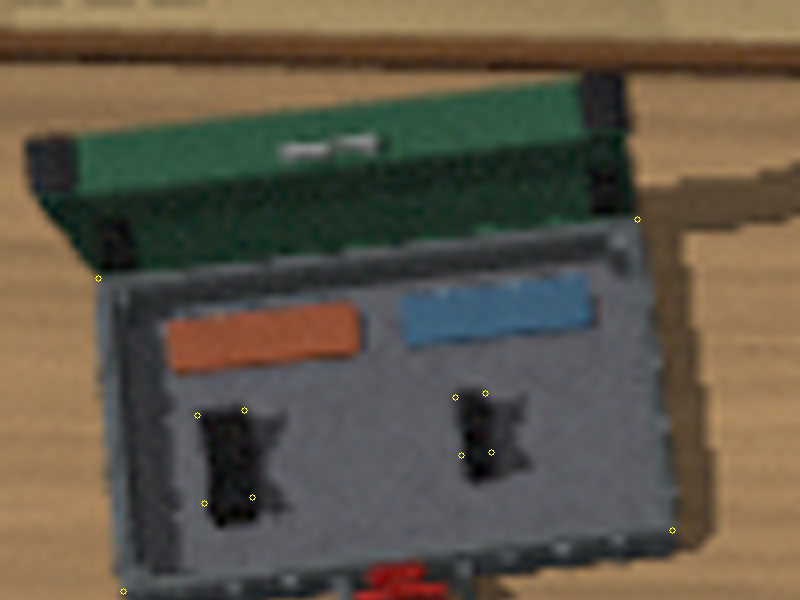

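View pics/c4so.png

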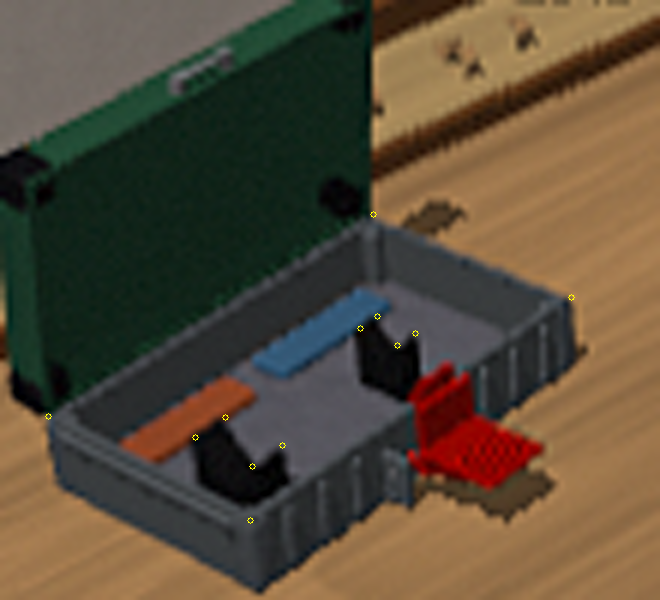

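The cradle blobs and rim corners match the assumed case pose to about 1 px (2–3 mm). I'm refining it to centre (0.613, 0.062), yaw 7.6°. Now descending on the gouge.

```bash
python3 -m crank '[[[-6,-8,15],0],[[-12,-17,45],0],[[-12,-17,80],0],[[-12,-17,110],0],[[-12,-17,130],0],[[-12,-17,140],0],[[-12,-17,140],0]]' && python3 go.py .480 -.3445 147.7; python3 - <<'E'
from h import *
im=img("top","pics/top5.png");si=img("side","pics/side5.png")
zoom(im,340,140,440,240,5,"pics/g5.png");zoom(si,310,140,430,240,5,"pics/g5s.png")
E
```

```text
t: 7.12
ee_pos: [0.48, -0.3409, 0.1555]
orientation: [-0.87, -3.014, -0.003]
contact_force: [0.2, 0.0, 0.3]
finger_gap: 0.0599
pos [ 0.48   -0.3409  0.1555] yaw 147.79 shift [-1.9 -3.1 -0. ] turn 0.1 tilt [ 5.2e-03  8.0e-04 -1.0e+00] F [0.2 0.  0.3] gap 0.0599
```

View pics/g5s.png

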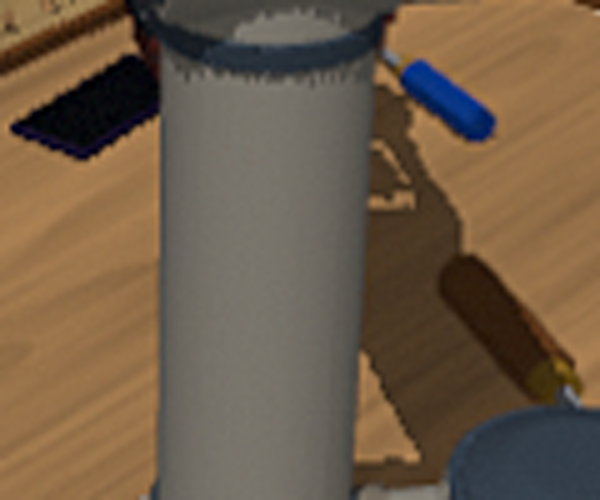

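The arm column hides the gouge in the side view, so I'm relying on the measurement, which was consistent across two estimates. Descending and closing.

```bash
python3 -m crank '[[[-1,-2,12],0],[[-2,-3,32],0],[[-2,-3,50],0],[[-2,-3,63],0],[[-2,-3,68],0],[[-2,-3,70],0],[[-2,-3,70],0],[[-2,-3,70],0]]' && python3 go.py .480 -.3445 147.7
```

```text
t: 7.88
ee_pos: [0.4812, -0.347, 0.0899]
orientation: [0.874, 3.016, -0.001]
contact_force: [1.4, 0.8, 0.3]
finger_gap: 0.0599
pos [ 0.4812 -0.347   0.0899] yaw 147.68 shift [ 2.4  1.5 -0. ] turn -0.0 tilt [-1.9e-03 -2.0e-04 -1.0e+00] F [1.4 0.8 0.3] gap 0.0599
```

View pics/g5.png

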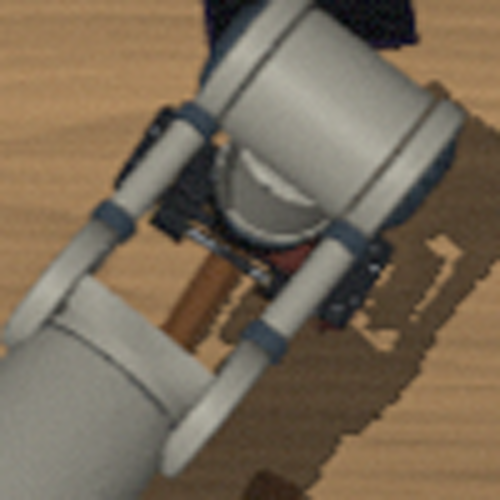

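```bash
python3 -m crank '[[[0,0,2],0],[[0,0,2],0],[[0,0,2],0]]' && python3 go.py .480 -.3445 147.7
```

```text
t: 8.13
ee_pos: [0.4809, -0.3468, 0.0871]
orientation: [0.874, 3.017, -0.001]
contact_force: [-0.4, 0.1, 0.7]
finger_gap: 0.0599
pos [ 0.4809 -0.3468  0.0871] yaw 147.68 shift [ 1.9  1.5 -0. ] turn -0.0 tilt [-8.e-04 -1.e-04 -1.e+00] F [-0.4  0.1  0.7] gap 0.0599
```

```bash
python3 -m crank '[[[1,1.5,3],0],[[1,1.5,3],0],[[1,1.5,3],0]]' && python3 go.py .480 -.3445 147.7 && python3 -m crank '[[[0,0,0],0],[[0,0,0],0],[[0,0,0],0],[[0,0,0],0],[[0,0,0],0],[[0,0,0],0],[[0,0,0],0],[[0,0,0],0]]' 10 25 && python3 go.py .480 -.3445 147.7
```

```text
t: 8.38
ee_pos: [0.4805, -0.3446, 0.0833]
orientation: [-0.874, -3.017, -0.0]
contact_force: [0.5, 0.3, 0.7]
finger_gap: 0.0598
pos [ 0.4805 -0.3446  0.0833] yaw 147.68 shift [ 0.5 -0.2  0. ] turn -0.0 tilt [ 5.e-04  1.e-04 -1.e+00] F [0.5 0.3 0.7] gap 0.0598
t: 9.05
ee_pos: [0.4807, -0.3448, 0.0837]
orientation: [0.874, 3.017, -0.0]
contact_force: [-1.2, 0.5, 0.0]
finger_gap: 0.0277
pos [ 0.4807 -0.3448  0.0837] yaw 147.68 shift [ 0.8 -0.1 -0. ] turn -0.0 tilt [-1.e-04  0.e+00 -1.e+00] F [-1.2  0.5  0. ] gap 0.0277
```

Gap is 27.7 mm, so the 28 mm handle is held. The axis is 69.7 mm below the TCP and the origin about 34 mm from the grip. Lifting and carrying.

```bash
python3 -m crank '[[[0,0,-8],0],[[0,0,-28],0],[[0,0,-58],0],[[4,10,-92],3],[[10,27,-124],7],[[20,52,-150],13],[[32,82,-168],19],[[45,115,-176],25],[[58,150,-176],31],[[71,185,-176],37]]' && python3 -m crank '[[[0,0,0],0]]' && python3 - <<'E'
from h import *
im=img("top","pics/top6.png");si=img("side","pics/side6.png")
E
python3 go.py .5653 .0798 97.6
```

```text
t: 9.88
ee_pos: [0.5197, -0.1491, 0.2613]
orientation: [1.793, 2.577, 0.001]
contact_force: [0.5, 0.1, -2.4]
finger_gap: 0.0277
t: 9.97
ee_pos: [0.5205, -0.1449, 0.2606]
orientation: [-1.788, -2.583, -0.005]
contact_force: [-0.2, -0.6, -3.4]
finger_gap: 0.0277
pos [ 0.5197 -0.1493  0.26  ] yaw 110.91 shift [ 1.977e+02  1.244e+02 -1.000e-01] turn 13.3 tilt [-4.e-04 -1.e-04 -1.e+00] F [ 0.9  0.6 -1.7] gap 0.0275
```

View pics/top6.png

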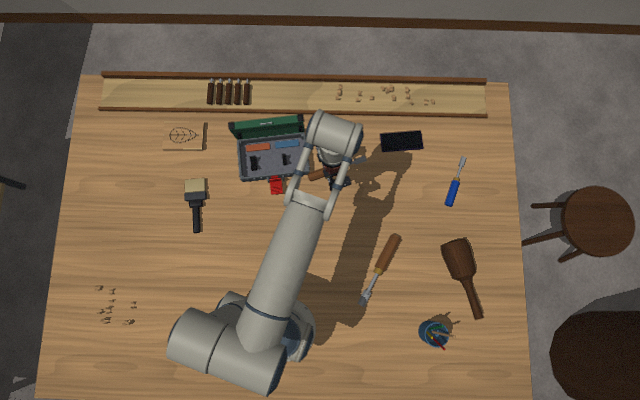

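View pics/side6.png

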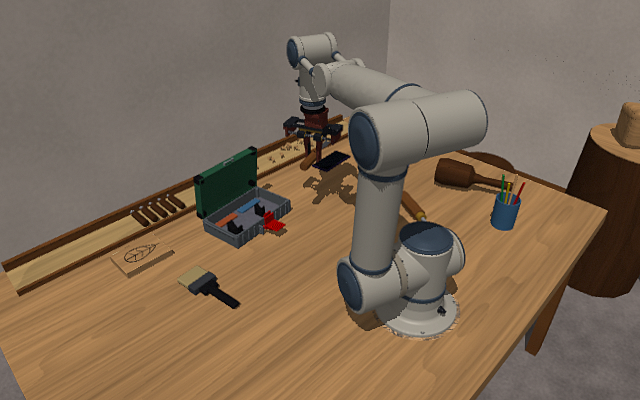

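The gouge is held level, with the handle end toward the case (around (317,173) in the top view) and the blade toward (360,160). Continuing to the point above the front half of the case.

```bash
python3 -m crank '[[[14,9,0],2],[[40,25,0],5],[[70,44,0],8],[[100,63,0],11],[[130,82,0],13.3],[[158,99,0],13.3],[[180,113,0],13.3],[[193,121,0],13.3],[[198,124,0],13.3],[[198,124,0],13.3]]' && python3 -m crank '[[[0,0,0],0],[[0,0,0],0]]' && python3 go.py .5653 .0798 97.6; python3 - <<'E'
from h import *
im=img("top","pics/top7.png");si=img("side","pics/side7.png")
zoom(im,205,80,345,220,4,"pics/a7.png");zoom(si,180,80,320,260,3.3,"pics/b7.png")
E
```

```text
t: 10.9
ee_pos: [0.5659, 0.0783, 0.2593]
orientation: [-2.072, -2.361, 0.001]
contact_force: [-1.1, 0.7, -1.9]
finger_gap: 0.0281
t: 11.07
ee_pos: [0.5657, 0.0768, 0.2596]
orientation: [2.076, 2.358, -0.001]
contact_force: [-0.2, -0.0, -2.8]
finger_gap: 0.028
pos [0.5657 0.0768 0.2596] yaw 97.28 shift [ 3.  -0.1 -0. ] turn -0.3 tilt [-7.e-04 -3.e-04 -1.e+00] F [-0.2 -0.  -2.8] gap 0.028
```

View pics/a7.png

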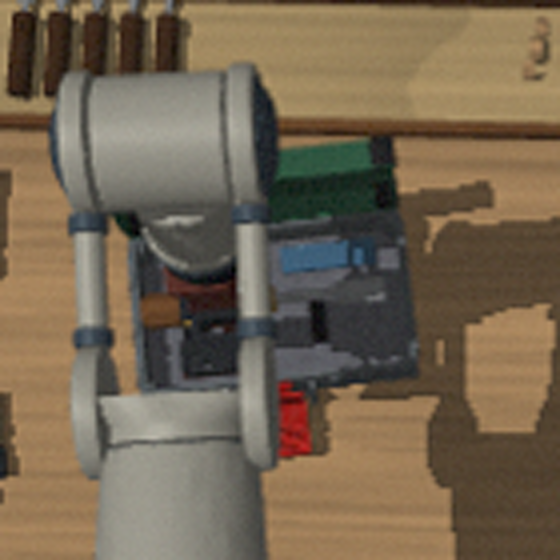

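View pics/b7.png

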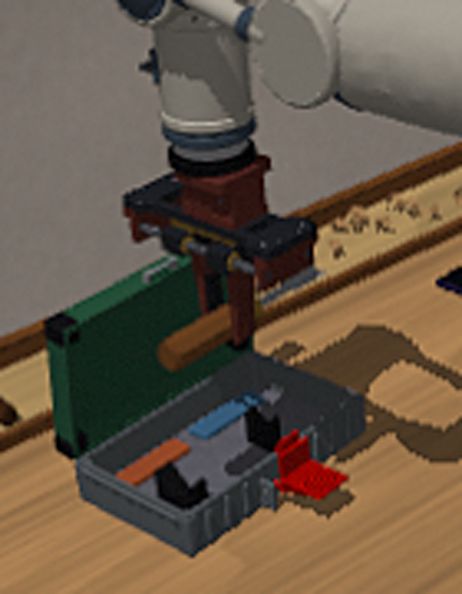

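```bash
python3 - <<'E'
from h import *
from h import *
im=cv2.imread("pics/top7.png");si=cv2.imread("pics/side7.png")
zoom(im,285,135,315,165,16,"pics/t1.png");zoom(si,255,145,295,185,14,"pics/t2.png")
s,M=st();p=s["ee_pos"]
for n in("top","side"): print(n,proj(n,[p+M@[-.124,0,.0697],p+M@[.076,0,.0697]]).round(1))
E
```

```text
top [[300.3 151.6]
 [240.  157.7]]
side [[276.6 160.9]
 [230.5 187.8]]
```

View pics/t1.png

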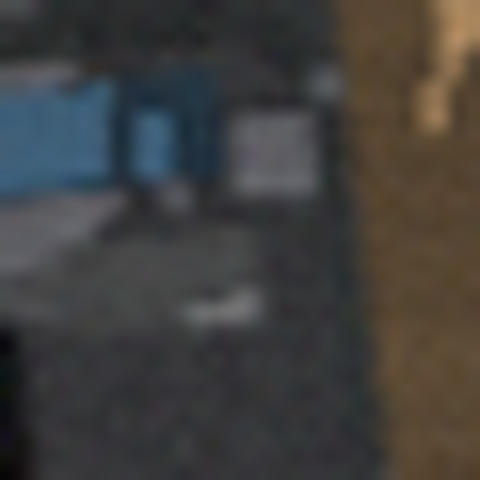

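View pics/t2.png

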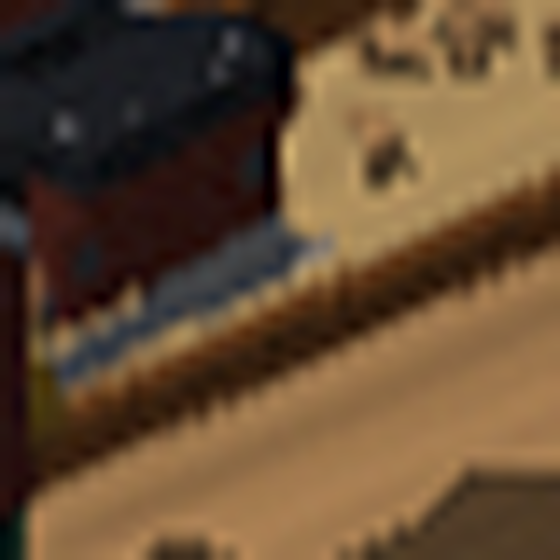

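The held gouge is within about 1 px of prediction in both views: the tip shows at (301,153) top and (278,162) side. Descending in front of the cradles.

```bash
python3 -m crank '[[[1,0,12],0],[[3,0,35],-0.3],[[3,0,62],-0.3],[[3,0,88],-0.3],[[3,0,110],-0.3],[[3,0,124],-0.3],[[3,0,130],-0.3],[[3,0,131],-0.3],[[3,0,131],-0.3],[[3,0,131],-0.3]]' && python3 go.py .5950 .0838 97.6; python3 - <<'E'
from h import *
im=img("top","pics/top8.png");si=img("side","pics/side8.png")
zoom(si,180,80,320,260,3.3,"pics/b8.png")
E
```

```text
t: 12.0
ee_pos: [0.5659, 0.0814, 0.13]
orientation: [2.067, 2.364, 0.002]
contact_force: [-1.0, 0.0, -1.7]
finger_gap: 0.0279
pos [0.5659 0.0814 0.13  ] yaw 97.66 shift [-1.5 29.2  0.1] turn 0.1 tilt [-1.0e-04  2.2e-03 -1.0e+00] F [-1.   0.  -1.7] gap 0.0279
```

View pics/b8.png

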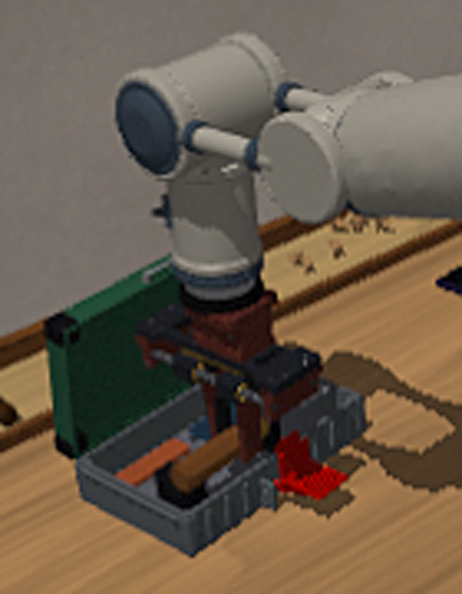

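```bash
python3 -m crank '[[[0,3,0],0],[[-1,8,0],0],[[-1,13,0],0],[[-1,18,0],0],[[-1,22,0],0],[[-1,26,0],0],[[-1,28,0],0],[[-1,29,0],0],[[-1,29,0],0],[[-1,29,0],0]]' && python3 go.py .5950 .0838 97.6; python3 - <<'E'
from h import *
im=img("top","pics/top9.png");si=img("side","pics/side9.png")
a=cv2.resize(si[120:260,180:320],None,fx=4,fy=4);cv2.imwrite("pics/b9.png",a)
zoom(im,205,80,345,220,4,"pics/a9.png")
E
```

```text
t: 12.93
ee_pos: [0.5941, 0.0843, 0.1285]
orientation: [-2.068, -2.365, 0.0]
contact_force: [-0.5, 0.1, -2.1]
finger_gap: 0.0274
pos [0.5941 0.0843 0.1285] yaw 97.68 shift [-0.7  0.8 -0. ] turn 0.1 tilt [ 0.e+00 -3.e-04 -1.e+00] F [-0.5  0.1 -2.1] gap 0.0274
```

View pics/b9.png

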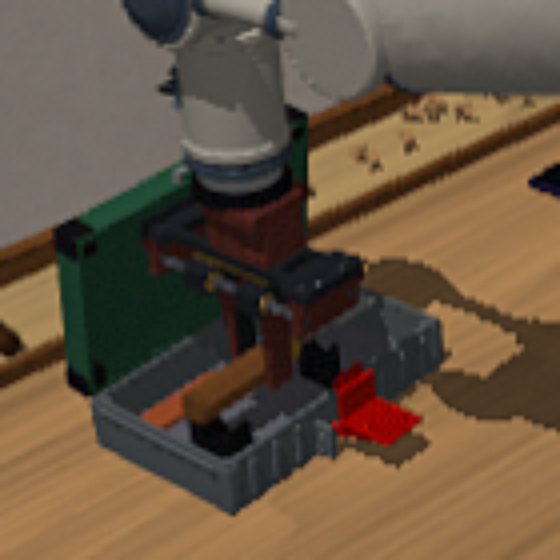

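View pics/a9.png

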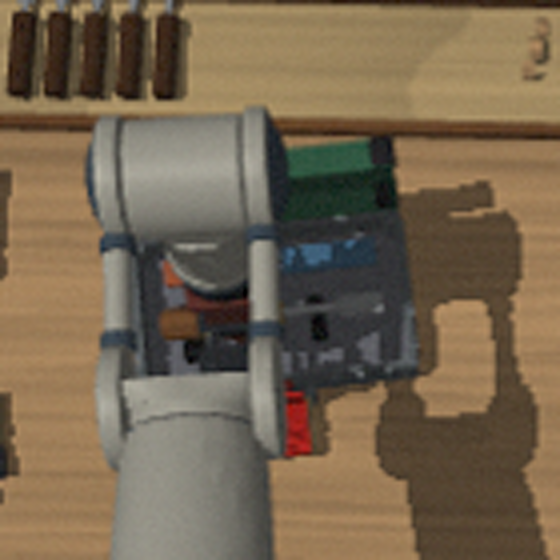

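No contact with the lid. The gouge lies along both cradles and just above them. Now lowering slowly while watching the force.

```bash
python3 -m crank '[[[-0.5,0.5,2],0],[[-0.5,1,5],0],[[-0.5,1,8],0],[[-0.5,1,11],0],[[-0.5,1,13],0],[[-0.5,1,14],0],[[-0.5,1,14],0],[[-0.5,1,14],0]]' && python3 go.py .5950 .0838 97.6; python3 -m crank '[[[0,0,1],0],[[0,0,2],0],[[0,0,3],0],[[0,0,3],0],[[0,0,3],0]]' && python3 go.py .5950 .0838 97.6
```

```text
t: 13.7
ee_pos: [0.5952, 0.084, 0.1146]
orientation: [-2.068, -2.365, 0.0]
contact_force: [-0.9, 0.4, -1.8]
finger_gap: 0.0279
pos [0.5952 0.084  0.1146] yaw 97.67 shift [-0.2 -0.3  0. ] turn 0.1 tilt [ 0.e+00 -1.e-04 -1.e+00] F [-0.9  0.4 -1.8] gap 0.0279
t: 14.12
ee_pos: [0.5952, 0.084, 0.1115]
orientation: [-2.068, -2.365, 0.0]
contact_force: [-0.1, -0.4, -1.7]
finger_gap: 0.0278
pos [0.5952 0.084  0.1115] yaw 97.67 shift [-0.2 -0.2  0. ] turn 0.1 tilt [ 0.e+00 -1.e-04 -1.e+00] F [-0.1 -0.4 -1.7] gap 0.0278
```

```bash
python3 -m crank '[[[0,0,1],0],[[0,0,1.5],0],[[0,0,1.5],0],[[0,0,1.5],0]]'; python3 -m crank '[[[0,0,0.5],0],[[0,0,1],0],[[0,0,1],0],[[0,0,1],0]]'; python3 go.py .5950 .0838 97.6;  python3 -m crank '[[[0,0,0.5],0],[[0,0,1],0],[[0,0,1],0],[[0,0,1],0]]'; python3 go.py .5950 .0838 97.6
```

```text
t: 14.45
ee_pos: [0.5952, 0.084, 0.1101]
orientation: [-2.068, -2.365, 0.0]
contact_force: [0.5, -0.6, -1.1]
finger_gap: 0.0276
t: 14.78
ee_pos: [0.5952, 0.084, 0.1091]
orientation: [-2.068, -2.365, 0.0]
contact_force: [0.2, -0.5, -1.3]
finger_gap: 0.0282
pos [0.5952 0.084  0.1091] yaw 97.67 shift [-0.2 -0.2  0. ] turn 0.1 tilt [ 0.e+00 -1.e-04 -1.e+00] F [ 0.2 -0.5 -1.3] gap 0.0282
t: 15.12
ee_pos: [0.5953, 0.084, 0.1084]
orientation: [2.068, 2.365, 0.0]
contact_force: [-1.4, -0.6, 0.5]
finger_gap: 0.0279
pos [0.5953 0.084  0.1084] yaw 97.68 shift [-0.2 -0.3 -0. ] turn 0.1 tilt [ 0.e+00  2.e-04 -1.e+00] F [-1.4 -0.6  0.5] gap 0.0279
```

Contact has started at a TCP height of 0.1084 m (0.1077 predicted), so the gouge is in the V cradles. Releasing.

```bash
python3 -m crank '[[[0,0,0],0],[[0,0,0],0],[[0,0,0],0],[[0,0,0],0]]' 32; python3 -m crank '[[[0,0,0],0],[[0,0,0],0],[[0,0,0],0],[[0,0,0],0]]' 46; python3 go.py .5950 .0838 97.6; python3 - <<'E'
from h import *
im=img("top","pics/top10.png");si=img("side","pics/side10.png")
a=cv2.resize(si[120:260,180:320],None,fx=4,fy=4);cv2.imwrite("pics/b10.png",a)
E
```

```text
t: 15.45
ee_pos: [0.5954, 0.084, 0.1082]
orientation: [2.068, 2.365, 0.0]
contact_force: [0.7, 0.6, -0.7]
finger_gap: 0.0319
t: 15.78
ee_pos: [0.5953, 0.084, 0.1081]
orientation: [2.068, 2.365, 0.0]
contact_force: [-0.0, 0.8, 0.6]
finger_gap: 0.0459
pos [0.5953 0.084  0.1081] yaw 97.67 shift [-0.2 -0.3 -0. ] turn 0.1 tilt [ 0.  0. -1.] F [-0.   0.8  0.6] gap 0.0459
```

View pics/b10.png

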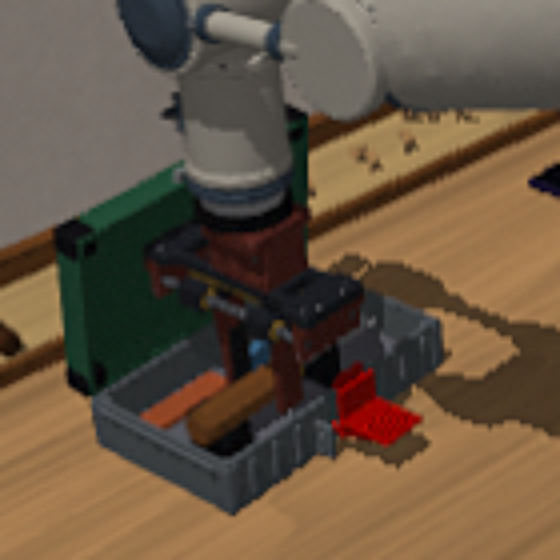

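```bash
python3 -m crank '[[[0,0,-4],0],[[0,0,-10],0],[[0,0,-17],0],[[0,0,-24],0],[[0,0,-28],0],[[0,-1,-29],0],[[0,-5,-29],0],[[0,-12,-29],0],[[0,-22,-29],0],[[0,-35,-29],0]]'; python3 -m crank '[[[0,-18,0],0],[[0,-35,-10],0],[[0,-48,-35],0],[[0,-56,-70],0],[[0,-60,-108],0],[[0,-60,-144],0],[[0,-60,-175],0],[[0,-60,-195],0],[[0,-60,-200],0]]'; python3 go.py .5950 .0838 97.6; python3 - <<'E'
from h import *
im=img("top","pics/top11.png");si=img("side","pics/side11.png")
cv2.imwrite("pics/b11.png",cv2.resize(si[120:260,180:320],None,fx=4,fy=4))
cv2.imwrite("pics/a11.png",cv2.resize(im[80:220,205:345],None,fx=4,fy=4))
E
```

```text
t: 16.72
ee_pos: [0.5597, 0.0792, 0.1364]
orientation: [-2.067, -2.364, 0.001]
contact_force: [0.2, 1.3, -0.1]
finger_gap: 0.0463
t: 17.47
ee_pos: [0.501, 0.0713, 0.3415]
orientation: [2.065, 2.362, 0.007]
contact_force: [-0.1, 0.5, 0.1]
finger_gap: 0.046
pos [0.501  0.0713 0.3415] yaw 97.68 shift [-0.2 94.9  0.6] turn 0.1 tilt [-3.0e-04  6.4e-03 -1.0e+00] F [-0.1  0.5  0.1] gap 0.046
```

View pics/b11.png

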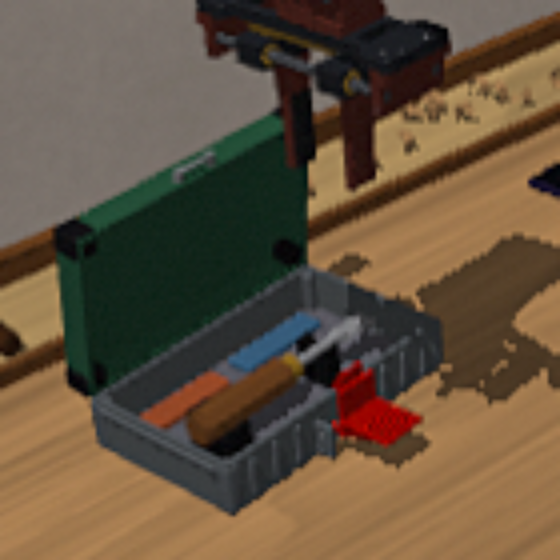

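View pics/a11.png

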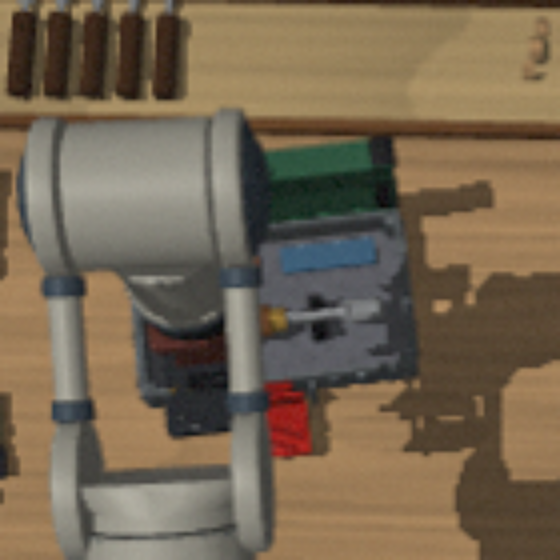

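The gouge lies in both cradles, let go, with the handle in the wide one and the blade past the narrow one. I'll check this with numbers before closing the lid.

```bash
python3 - <<'E'
from h import *
C=np.array([.613,.062]);a=np.radians(7.6);Rm=np.array([[np.cos(a),-np.sin(a)],[np.sin(a),np.cos(a)]])
c=lambda p:np.r_[Rm.T@(p[:2]-C),p[2]]
u=lambda z,o,s:(np.array(z,float)+.5)/s-.5+np.array(o)
t,e=tri(u((381,306),(205,80),4),u((360,324),(180,120),4)); print("tip",c(t).round(4),e)
f,e=tri(u((287,318),(205,80),4),u((303,366),(180,120),4)); print("ferrule/shank",c(f).round(4),e)
im=cv2.imread("pics/top11.png"); cv2.imwrite("pics/z11.png",cv2.resize(im[140:175,255:310],None,fx=14,fy=14,interpolation=cv2.INTER_CUBIC))
E
python3 go.py .724 .0768 97.6
```

```text
tip [-0.0089 -0.0974  0.0281] 0.002969656946634264
ferrule/shank [-0.0174 -0.0131  0.0368] 0.00604328083233038
pos [0.501  0.0713 0.3376] yaw 97.67 shift [-24.3 221.8   0.3] turn 0.1 tilt [-1.0e-04  1.5e-03 -1.0e+00] F [-0.5 -0.1 -0.6] gap 0.0461
```

View pics/z11.png

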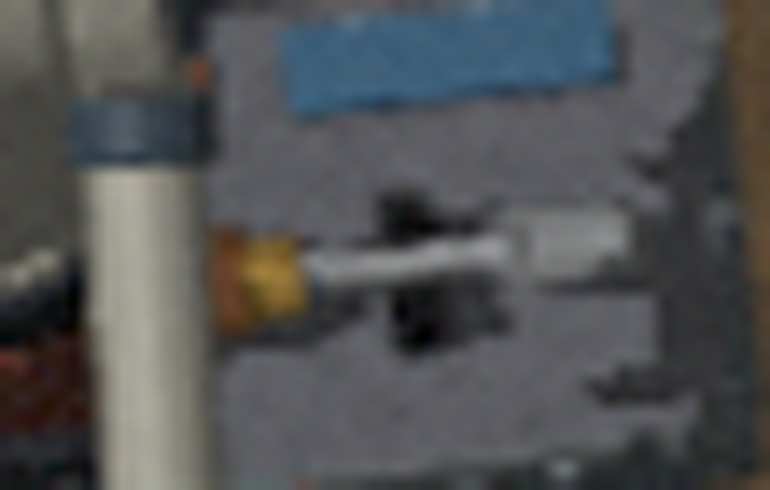

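The estimates put the origin near (-17, -13, 37) mm in the case frame and the tip at y -97 mm, so both are within tolerance. Now the closed fingers go over and behind the open lid to push it down.

```bash
python3 -m crank '[[[-2,16,0],0],[[-6,48,0],0],[[-10,85,0],0],[[-14,122,0],0],[[-18,158,0],0],[[-21,188,0],0],[[-23,210,0],0],[[-24,222,0],0],[[-24,222,0],0],[[-24,222,0],0]]' 0 20; python3 go.py .724 .0768 97.6;  python3 - <<'E'
from h import *
im=img("top","pics/top12.png");si=img("side","pics/side12.png")
cv2.imwrite("pics/b12.png",cv2.resize(si[60:260,160:320],None,fx=3,fy=3))
E
```

```text
t: 18.4
ee_pos: [0.7244, 0.0771, 0.3332]
orientation: [-2.065, -2.362, 0.006]
contact_force: [-0.7, -0.8, 0.3]
finger_gap: 0.0006
pos [0.7244 0.0771 0.3332] yaw 97.67 shift [-0.3 -0.4  0. ] turn 0.1 tilt [ 4.0e-04 -5.7e-03 -1.0e+00] F [-0.7 -0.8  0.3] gap 0.0006
```

View pics/b12.png

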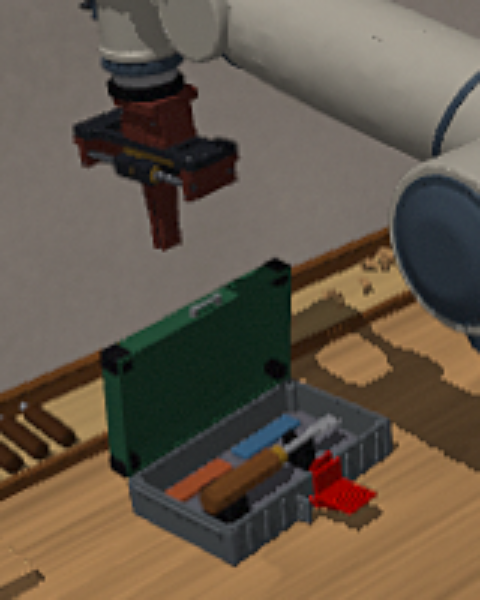

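The fingers are above and behind the lid's top edge, with clearance. Lowering behind it.

```bash
python3 -m crank '[[[0,0,10],0],[[0,0,30],0],[[0,0,50],0],[[0,0,63],0],[[0,0,67],0],[[0,0,67],0],[[0,0,67],0],[[0,0,67],0]]'; python3 go.py .724 .0768 97.6;  python3 - <<'E'
from h import *
im=img("top","pics/top13.png");si=img("side","pics/side13.png")
cv2.imwrite("pics/b13.png",cv2.resize(si[60:260,160:320],None,fx=3,fy=3))
s,M=st();C=np.array([.613,.062]);a=np.radians(7.6);d=np.array(s["ee_pos"][:2])-C
print("case xy",d@[np.cos(a),np.sin(a)],d@[-np.sin(a),np.cos(a)])
E
```

```text
t: 19.17
ee_pos: [0.7243, 0.0772, 0.2724]
orientation: [2.066, 2.364, 0.003]
contact_force: [-0.1, -0.6, 0.3]
finger_gap: 0.0004
pos [0.7243 0.0772 0.2724] yaw 97.67 shift [-0.3 -0.3 -0. ] turn 0.1 tilt [-2.0e-04  2.9e-03 -1.0e+00] F [-0.1 -0.6  0.3] gap 0.0004
case xy 0.1124775007857229 0.0003189437024083181
```

View pics/b13.png

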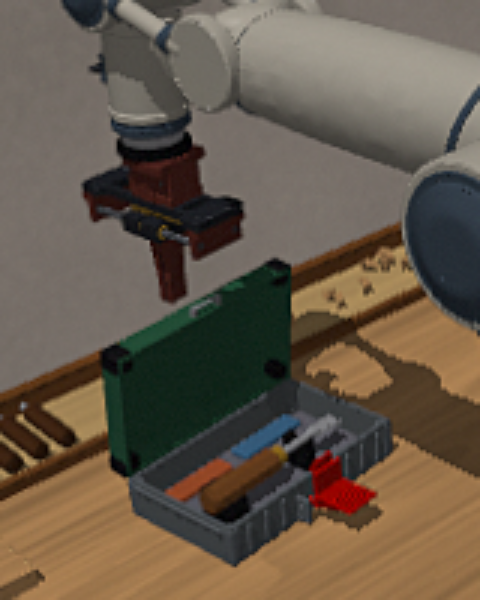

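```bash
python3 -m crank '[[[0,0,0],0],[[0,0,0],0],[[0,0,0],0],[[0,0,0],0]]'; python3 go.py .724 .0768 97.6
```

```text
t: 19.6
ee_pos: [0.7244, 0.0772, 0.2702]
orientation: [2.068, 2.365, 0.0]
contact_force: [-0.5, -0.3, 0.0]
finger_gap: 0.0009
pos [0.7244 0.0772 0.2702] yaw 97.67 shift [-0.3 -0.4 -0. ] turn 0.1 tilt [ 0.e+00  1.e-04 -1.e+00] F [-0.5 -0.3  0. ] gap 0.0009
```

```bash
python3 -m crank '[[[0,0,4],0],[[0,-3,8],0],[[0,-8,8],0],[[0,-14,8],0],[[0,-24,8],0],[[0,-35,8],0],[[0,-45,9],0],[[0,-55,11],0],[[0,-65,14],0],[[0,-74,17],0]]'; python3 go.py .724 .0768 97.6; python3 - <<'E'
from h import *
si=img("side","pics/side14.png")
cv2.imwrite("pics/b14.png",cv2.resize(si[60:260,160:320],None,fx=3,fy=3))
s,M=st();C=np.array([.613,.062]);a=np.radians(7.6);d=np.array(s["ee_pos"][:2])-C
print("case xy",d@[np.cos(a),np.sin(a)],d@[-np.sin(a),np.cos(a)])
E
```

```text
t: 20.43
ee_pos: [0.6503, 0.0671, 0.2545]
orientation: [2.066, 2.363, 0.003]
contact_force: [1.0, -0.6, 2.8]
finger_gap: -0.0001
pos [0.6503 0.0671 0.2545] yaw 97.67 shift [-0.3 74.3  0.2] turn 0.1 tilt [-4.e-04  3.e-03 -1.e+00] F [ 1.  -0.6  2.8] gap -0.0001
case xy 0.036614400328652236 0.00020093380590787866
```

View pics/b14.png

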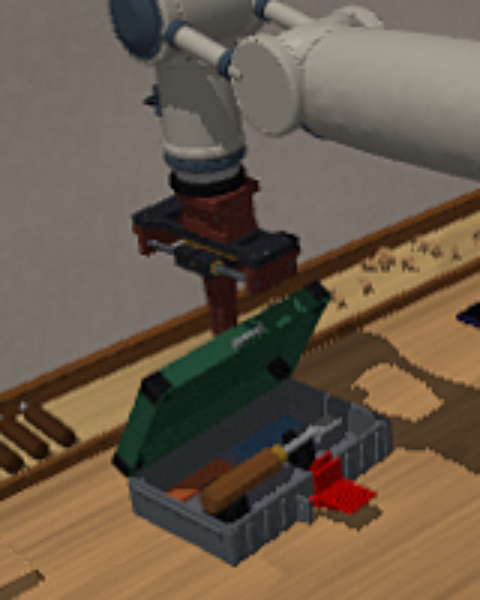

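The lid follows the fingers, now at roughly 1 rad with 3 N of contact force. Continuing along the arc.

```bash
python3 -m crank '[[[0,-9.5,4.5],0],[[0,-19,9],0],[[0,-27.5,15],0],[[0,-36,21],0],[[0,-43,28],0],[[0,-50.5,35],0],[[0,-57,43],0],[[0,-63.5,51],0],[[0,-68.5,60],0],[[0,-73.5,69],0]]'; python3 go.py .724 .0768 97.6; python3 - <<'E'
from h import *
si=img("side","pics/side15.png")
cv2.imwrite("pics/b15.png",cv2.resize(si[60:260,160:320],None,fx=3,fy=3))
s,M=st();C=np.array([.613,.062]);a=np.radians(7.6);d=np.array(s["ee_pos"][:2])-C
print("case xy",d@[np.cos(a),np.sin(a)],d@[-np.sin(a),np.cos(a)])
E
```

```text
t: 21.32
ee_pos: [0.5778, 0.0574, 0.185]
orientation: [2.067, 2.364, 0.002]
contact_force: [-0.1, -0.2, 3.2]
finger_gap: 0.0006
pos [0.5778 0.0574 0.185 ] yaw 97.67 shift [ -0.2 147.5   0.2] turn 0.1 tilt [-3.0e-04  1.6e-03 -1.0e+00] F [-0.1 -0.2  3.2] gap 0.0006
case xy -0.03659184671582701 0.00013108766214468763
```

View pics/b15.png

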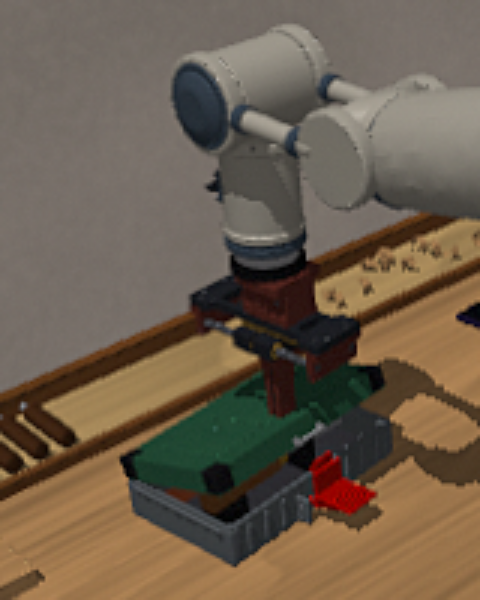

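```bash
python3 -m crank '[[[0,-4,6],0],[[0,-7,12],0],[[0,-10,17],0],[[0,-12,21],0],[[0,-13,24],0],[[0,-14,26],0],[[0,-14,26],0]]'; python3 go.py .724 .0768 97.6;python3 -m crank '[[[0,0,1],0],[[0,0,2.5],0],[[0,0,4],0],[[0,0,4],0]]'; python3 go.py .724 .0768 97.6
```

```text
t: 21.95
ee_pos: [0.5649, 0.0557, 0.1589]
orientation: [2.067, 2.364, 0.003]
contact_force: [2.7, 0.2, 2.5]
finger_gap: 0.0002
pos [0.5649 0.0557 0.1589] yaw 97.68 shift [ -0.3 160.5   0.4] turn 0.1 tilt [-1.0e-04  2.5e-03 -1.0e+00] F [2.7 0.2 2.5] gap 0.0002
t: 22.28
ee_pos: [0.564, 0.0556, 0.1539]
orientation: [-2.067, -2.365, 0.001]
contact_force: [-0.2, -0.1, 0.8]
finger_gap: 0.0002
pos [0.564  0.0556 0.1539] yaw 97.67 shift [ -0.3 161.4  -0.2] turn 0.1 tilt [ 0.     -0.0011 -1.    ] F [-0.2 -0.1  0.8] gap 0.0002
```

```bash
python3 -m crank '[[[0,0,0.7],0],[[0,0,1.4],0],[[0,0,2],0],[[0,0,2],0]]'; python3 go.py .724 .0768 97.6; python3 -m crank '[[[0,0,1],0],[[0,0,1],0],[[0,0,1],0]]'; python3 - <<'E'
from h import *
si=img("side","pics/side16.png")
cv2.imwrite("pics/b16.png",cv2.resize(si[140:260,190:310],None,fx=5,fy=5))
E
```

```text
t: 22.62
ee_pos: [0.5639, 0.0556, 0.1516]
orientation: [-2.067, -2.364, 0.002]
contact_force: [-1.5, -1.2, 2.1]
finger_gap: 0.0008
pos [0.5639 0.0556 0.1516] yaw 97.67 shift [ -0.4 161.5  -0.3] turn 0.1 tilt [ 1.0e-04 -1.5e-03 -1.0e+00] F [-1.5 -1.2  2.1] gap 0.0008
t: 22.87
ee_pos: [0.5642, 0.0556, 0.1511]
orientation: [-2.068, -2.365, 0.0]
contact_force: [-1.4, -0.1, 2.9]
finger_gap: 0.0004
```

View pics/b16.png

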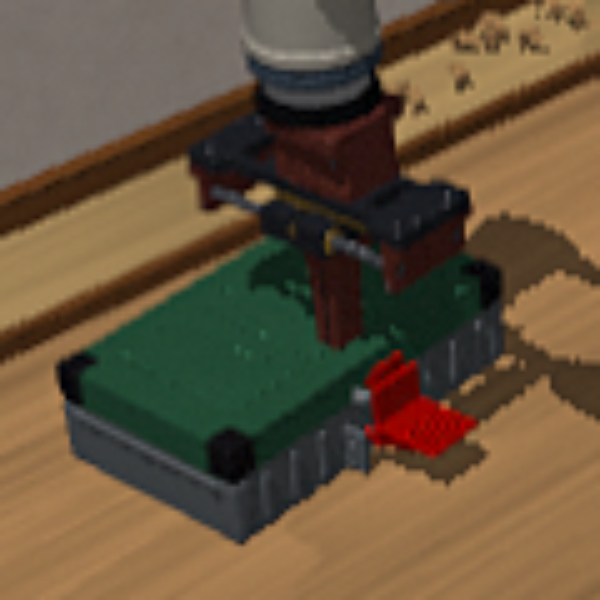

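The lid is almost down. Tip height is 0.071 m, with only 3 N so far, so I'll press to 10–15 N to make sure the catch snaps.

```bash
python3 -m crank '[[[0,0,0.7],0],[[0,0,1.5],0],[[0,0,1.5],0],[[0,0,1.5],0]]'; python3 -m crank '[[[0,0,0.7],0],[[0,0,1.5],0],[[0,0,1.5],0],[[0,0,1.5],0]]'; python3 -m crank '[[[0,0,0.7],0],[[0,0,1.5],0],[[0,0,1.5],0],[[0,0,1.5],0]]'
```

```text
t: 23.25
ee_pos: [0.5642, 0.0556, 0.1507]
orientation: [2.068, 2.365, 0.0]
contact_force: [-4.9, -0.3, 6.8]
finger_gap: 0.0002
t: 23.58
ee_pos: [0.5641, 0.0556, 0.1502]
orientation: [2.067, 2.365, 0.001]
contact_force: [-7.1, -0.2, 12.6]
finger_gap: 0.0009
t: 23.92
ee_pos: [0.564, 0.0556, 0.1498]
orientation: [2.067, 2.365, 0.001]
contact_force: [-9.6, -0.7, 16.4]
finger_gap: 0.0005
```

The height has stopped at 0.150 m while the force rose to 16 N, so the lid is at its stop. Backing off and checking that it stays shut.

```bash
python3 -m crank '[[[0,0,-2],0],[[0,0,-5],0],[[0,0,-8],0],[[0,0,-10],0],[[0,0,-10],0]]'; python3 -m crank '[[[0,0,-10],0],[[0,0,-30],0],[[0,0,-60],0],[[0,0,-95],0],[[0,-20,-130],0],[[0,-50,-155],0],[[0,-85,-165],0],[[0,-110,-170],0],[[0,-120,-170],0],[[0,-120,-170],0]]';  python3 - <<'E'
from h import *
si=img("side","pics/side17.png");im=img("top","pics/top17.png")
cv2.imwrite("pics/b17.png",cv2.resize(si[140:260,190:310],None,fx=5,fy=5))
E
```

```text
t: 24.33
ee_pos: [0.5644, 0.0556, 0.1566]
orientation: [2.068, 2.365, 0.0]
contact_force: [0.5, -0.6, -0.1]
finger_gap: 0.0006
t: 25.17
ee_pos: [0.4439, 0.0394, 0.3288]
orientation: [2.066, 2.363, 0.004]
contact_force: [-0.2, 0.3, 0.4]
finger_gap: 0.0006
```

View pics/b17.png

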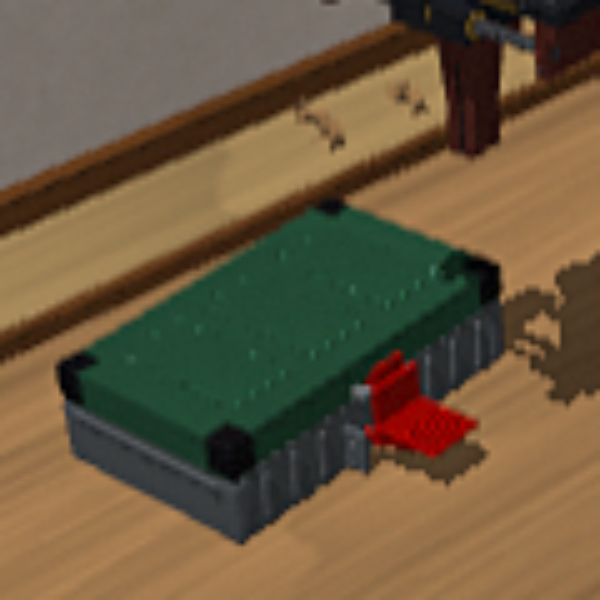

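View pics/top17.png

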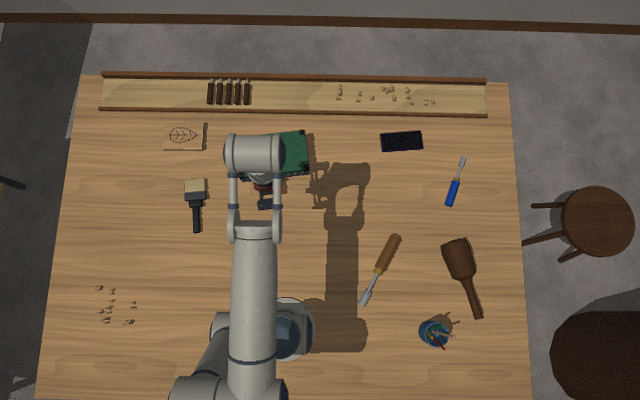

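The lid stays shut with the catch home, and the phone, brush and panel look unmoved. As a last check I'll compare the pictures with those from the start, let the arm settle, and hand in.

```bash
python3 -m crank '[[[0,0,0],0],[[0,0,0],0],[[0,0,0],0],[[0,0,0],0],[[0,0,0],0],[[0,0,0],0]]'; python3 - <<'E'
from h import *
si=img("side","pics/side18.png");im=img("top","pics/top18.png")
s0=cv2.imread("pics/side0.png");t0=cv2.imread("pics/top0.png")
def n(a,b,x0,y0,x1,y1): return int((np.abs(a[y0:y1,x0:x1].astype(int)-b[y0:y1,x0:x1]).max(2)>40).sum())
print("case side diff px",n(si,s0,198,175,272,250),"catch",n(si,s0,255,205,290,240),"brush",n(im,t0,180,175,210,235),"panel",n(im,t0,160,118,210,155),"phone",n(im,t0,376,126,428,156))
s,M=st();print(s["t"],np.round(s["contact_force"],1),np.abs(s["qd"]).max())
ctrl.hand_in()
E
```

```text
t: 25.77
ee_pos: [0.4455, 0.0396, 0.3264]
orientation: [-2.067, -2.365, 0.001]
contact_force: [-0.1, -0.1, 0.1]
finger_gap: 0.0001
case side diff px 0 catch 0 brush 0 panel 0 phone 0
25.8667 [ 0.  -0.3 -0.5] 0.0035668605319969034
the job is handed in; nothing more can be done
```

The gouge is put away in the case with the lid shut and held by the catch. I handed the job in at about 26 s; no verdict was reported.

**What I did:**
- I pressed the red catch with closed fingers, and the lid sprang fully open untouched.
- I picked up the smaller brown gouge by the handle, with a 27.7 mm grip on the 28 mm handle.
- I brought it in under the open lid's edge and lowered it into both cradles until the force showed contact. Contact came within 1 mm of the height I expected, and I let go there.
- I then pushed the lid down along its arc from behind, pressing with up to 16 N at the stop.

**Last checks:**
- **Case and catch:** the lid stayed shut when I backed off. The side-view picture of both matched the start, with no pixels differing by more than 40 grey levels.
- **Brush, panel and phone:** none of them shows any such difference from the start.
- **Contact:** the robot was touching nothing, with force readings near zero.
- **Gouge:** I could only check its place before closing the lid. Its origin measured about (-17, -13, 37) mm in the case against (-15, -10, 38) wanted, and it looked seated in both cradles.
- **Check that disagreed:** the measured cutting edge came out about 10 mm low, at z 28 mm, and about 6 mm off the axis, at x -9 mm. I put this down to picking the point on blurred pixels, because the contact height and the pictures showed the gouge seated.

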